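# Find the thread hand of a sharpener's wheel cap and lift it off

### The job

Take the black ribbed cap off the drill-bit sharpener so the wheel seat can be checked. Nobody remembers whether its thread is ordinary or reversed, so try it one way and, if it jams, the other, then lift the freed cap clear above the sharpener. Finish while still holding the cap up in the gripper, right way up and still, a hand's width above where it sat (at least 60 mm); leave the other things on the bench undisturbed.

Things in the scene. Friction and masses are not known exactly. Their poses are not given: they have to be found in the camera images.
- cap: Round black ribbed cap, 120 g or so, grip part 44 mm in diameter, 34 mm tall. Origin on its axis, 16 mm below the grip part's lower edge and 50 mm below its flat top; z up. A yellow stripe runs along its -x from the top's centre to the rim and down the side. Below, hidden in the sharpener: a 20 mm stem reaching 9 mm below the origin and two lugs, 45 mm tip to tip, at the origin's height.
- cap_top (a point): Centre of the cap's flat top. The cap starts tight, stripe within 0.05 rad of the collar's red mark. Turned the wrong way it jams within 0.25 rad (turn further and the grip slips round it). Which way is right changes each time and cannot be seen.
- collar (a point): Centre of the collar's top, on the cap's axis. Short coarse thread without rise: turned the right way from tight the cap moves easily; from about 0.95 to 2.1 rad (best 1.2 to 1.5) it lifts straight out; before that it rises 2 mm at most. The lugs and stem are out after 25 mm of lift.
- sharpener: Green drill-bit sharpener, fixed. Origin on the bench below the cap's axis, z up; its motor (68 mm thick, 76 mm high) lies at x 75 to 180 mm. The cap stands in a round aluminium collar, 64 mm wide, top 60 mm above the bench, red mark on its -x side. Seated, the cap's origin is 46 mm, its grip part 62 to 96 mm above the bench; else nothing within 70 mm of the axis is higher than 60 mm.
- speed_square: Yellow plastic triangular speed square, legs 180 mm, 6 mm thick with a 20 mm high fence, lying flat beside the sharpener. Origin on its underside near the middle. Bystander.
- scribe: Stainless steel scribe, 140 mm long, 8 mm thick, lying along its x. Origin on its underside near the middle. Bystander.
- crank_drill: Red hand drill with a side crank, 270 mm long along its x, lying on the bench with its crank knob up (64 mm high). Origin on its underside near its gear wheel. Bystander.
Things that resemble listed ones, but are neither listed nor needed, are in the scene too. Of the things shaped like the cap, the black one is meant.

How it is judged:
On the way:
1. the cap has been turned loose (by more than 0.75 rad) while still down in its seat (angle between the x axis of cap and the x axis of sharpener, either way round above 0.75 rad and z of cap in the frame of sharpener below 0.052 m and horizontal distance between cap and sharpener below 0.006 m), for 0.02 s.
At the end, for the whole second after the job is handed in: The cap is held by the fingers (more than 1 N), at rest (under 0.03 m/s), right way up within 0.3 rad, its origin at least 55 mm above its seated height and within 60 mm of the seat's axis, touching nothing of the sharpener; each bystander within 25 mm of where it began (z of cap in the frame of sharpener between 0.101 and 0.35 m and horizontal distance between cap and sharpener below 0.06 m and angle between cap's own z axis and vertical below 0.3 rad and linear speed of cap below 0.03 m/s and contact force between cap and the fingers above 1 N and contact force between cap and sharpener below 0.1 N and distance of each of speed_square, scribe, crank_drill from where it was at the start of the episode below 0.025 m); the arm keeps its last pose, push and grip.
It fails at once if a bystander is knocked by more than 40 mm (distance of any of speed_square, scribe, crank_drill from where it was at the start of the episode above 0.04 m).
It also fails if it takes over 38 s, if anything falls off the work surface, if the arm or the gripper's body presses on something with over 40 N, if the wrist force passes 120 N, or if a joint passes its speed limit or range.

### The arm

A 6-joint arm with a two-finger parallel gripper is mounted at the origin on the work surface. World frame = base frame: x ahead of the robot, y to its left, z up, the work surface at z = 0. Lengths are in m, angles in rad, forces in N, time in s.
With the tool pointing down it reaches from about 0.275 to 0.825 m from the base axis. Payload 4.9 kg.
Tool frame: the origin (TCP) lies between the finger pads; the fingertips stand 14 mm ahead of it and the grasp point (between the pads) lies 5 mm behind it; z points along the fingers, y is the line along which they close (so a half turn about z gives the same grasp; the last joint's range is limited). The gripper opens to 85 mm and grips with 20 to 120 N. Pads are 22 mm wide; open, the fingers measure 114 mm over their backs; the gripper's body (76 mm by 85 mm) begins 54 mm behind the grasp point. The pads swing forward as they close: fully open they stand 13 mm farther back than shut.
Start: joints at [-1.365, 0.326, -0.193, 1.052, 0, 1.437], TCP at [0.183, -0.519, 0.245] pointing down, gripper open.
Joint ranges: [-2.65, 2.65], [-0.97, 1.79], [-1.3, 1.35], [-1.93, 2.1], [-1.47, 1.37], [-3.14, 3.14]. Speed limits (rad/s): [2.57, 2.57, 3.14, 3.14, 3.14, 3.14].

### API

Orientations are given as a unit quaternion [w, x, y, z].
In Python, from bench import get_state, viewer, workorder gives the robot as it stands.
- The arm moves only by the shell command python3 -m creep 'ROWS' [FORCE]. ROWS is JSON, a list of rows, each a list of 7 numbers: the turn, a rotation vector about the tool's x, y, z in rad, then the shift along the tool's x, y, z in mm, then the finger opening in mm, from 0 to 85.4. In form: [[wx, wy, wz, x, y, z, fingers], ...]. A call has 1 to 8 rows; each row is the pose to reach, as a shift and turn from the pose commanded when the call began, along the tool's axes at that moment; what a row does not reach only later rows make up. A row lasts 1/8 s, in which the tool goes at most 62.5 mm and 10.7 degrees, less where a joint would pass 70% of its speed; a pose out of reach is approached as far as the arm can. A call with a gripper value outside its range is refused whole. The fingers move at their own pace and stop on an object; FORCE is the grip in N (left out, the last holds). Time passes only in rows, so rows that repeat a pose let the fingers close. It gives the time, the measured TCP pose, the force, the opening and the grip force at its end, in the units of the state.
- get_state(): the state, without advancing time (a new reading comes with each control period).
- viewer.camera(name): name is "scene" or "top"; returns a dict with "pixels" (384x512x3 uint8, red, green, blue), "mtx" (3x3 intrinsics, pixels), "extrinsics" (4x4, takes a point from camera to world coordinates). Camera axes: x right, y down, z forward; pixel columns grow to the right and rows downward; lengths in m; the calibration is good to about 2 mm. A picture is of the moment at which its call begins. There is no depth.
- workorder.close_job(): hands the job in; it is judged then, once.
The state is a dict: "time_s": time; "joint_pos": joint angles; "qd": joint speeds; "joint_torque": joint torques, N m; "ee_pos": TCP position; "tcp_rot": TCP orientation; "wrist_force": force on the tool from outside, world axes, zero at the start; "wrist_torque": the same for the moment, N m; "opening": finger opening in m; "gripper_force": force on a finger pad.
Only numpy, scipy, OpenCV 4.12 (cv2) and the standard library are available. Lean on these libraries where they do the work, as an engineer would, in place of code of your own. Each camera call takes 0.05 s, during which the arm holds its last target. There are 200 camera calls.

## Working session

There is one attempt and no reset: what is moved stays moved. The work goes in short steps, Python scripts to look and compute and a shell command to move; the robot and the scene stay as the last step left them, time stands still between calls to the robot, and variables do not carry over. Pictures are saved under pics/ and viewed, at most 10 in all, crops included, and the job is handed in when it is done.

```bash
mkdir -p pics; ls; python3 - <<'E'
from bench import get_state, viewer
import cv2,numpy as np
for n in("scene","top"):
    c=viewer.camera(n); cv2.imwrite(f"pics/{n}0.png",c["pixels"][:,:,::-1]); np.savez(f"{n}0.npz",**c)
    print(np.round(c["mtx"],1).tolist(),np.round(c["extrinsics"],3).tolist())
s=get_state();print(s)
E
```

```text
pics
[[358.4, 0.0, 254.0], [0.0, 358.4, 186.1], [0.0, 0.0, 1.0]] [[0.432, 0.65, -0.625, 1.014], [0.902, -0.31, 0.301, -0.212], [0.002, -0.694, -0.72, 0.671], [0.0, 0.0, 0.0, 1.0]]
[[374.1, 0.0, 257.3], [0.0, 374.1, 191.8], [0.0, 0.0, 1.0]] [[0.025, -0.993, 0.119, 0.42], [-1.0, -0.026, -0.006, 0.036], [0.009, -0.118, -0.993, 0.836], [0.0, 0.0, 0.0, 1.0]]
{'time_s': 0.1, 'joint_pos': array([-1.36517893e+00,  3.26926192e-01, -1.93459704e-01,  1.05200814e+00,
        3.57199917e-05,  1.43660388e+00]), 'qd': array([ 3.08254584e-05,  8.16145116e-05,  2.05503340e-03, -4.61114465e-04,
       -1.27687005e-03, -2.14885100e-04]), 'joint_torque': array([ 2.24680625e-04, -4.44240725e+01,  2.63037318e+01,  7.97916931e-03,
       -1.74542015e-04,  8.48161562e-06]), 'ee_pos': array([ 0.18324262, -0.51805589,  0.24455857]), 'tcp_rot': array([-7.98980931e-04,  9.85600536e-01,  1.69088570e-01, -1.06743395e-05]), 'wrist_force': array([-0.42562626,  0.08765562, -0.52206507]), 'wrist_torque': array([ 0.01964001,  0.03270545, -0.02688469]), 'gripper_force': 0.0, 'opening': 0.08502220867422136}
```

View pics/scene0.png

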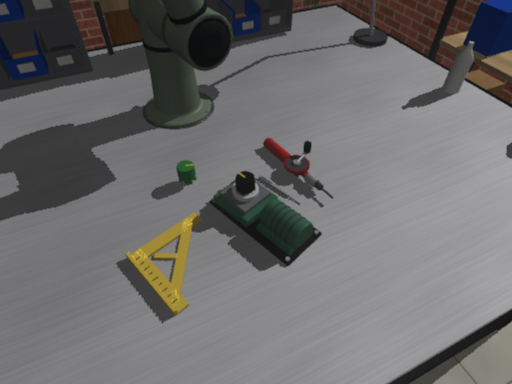

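View pics/top0.png

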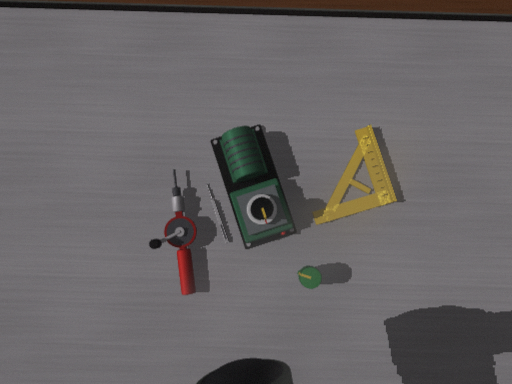

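The black cap sits in the aluminium collar at scene (245,182) and top (262,208). A green look-alike stands loose at scene (186,171) and top (310,277). The black one in the collar is meant. Next I'll enlarge it and measure.

```bash
cat > h.py <<'E'
import numpy as np,cv2
def ray(c,u,v,z):
    E=c["extrinsics"];d=E[:3,:3]@np.linalg.solve(c["mtx"],[u,v,1.]);o=E[:3,3]
    return (o+d*(z-o[2])/d[2])[:2]
def proj(c,p):
    E=c["extrinsics"];q=c["mtx"]@(E[:3,:3].T@(np.array(p)-E[:3,3]));return q[:2]/q[2]
E
python3 - <<'E'
from h import *
t=dict(np.load("top0.npz"));s=dict(np.load("scene0.npz"))
crop=lambda c,x,y,w:cv2.resize(c["pixels"][y-w:y+w,x-w:x+w,::-1],(390,390),interpolation=cv2.INTER_CUBIC)
cv2.imwrite("pics/crop0.png",np.hstack([crop(t,260,210,30),crop(s,246,184,30)]))
# collar: bright grey ring in top; fit ellipse
p=t["pixels"].astype(int);hsv=cv2.cvtColor(t["pixels"],cv2.COLOR_RGB2HSV)
def blob(m,x,y,w):
    k=np.zeros(m.shape,np.uint8);k[y-w:y+w,x-w:x+w]=255*m[y-w:y+w,x-w:x+w]
    cs,_=cv2.findContours(k,cv2.RETR_EXTERNAL,cv2.CHAIN_APPROX_NONE);return max(cs,key=cv2.contourArea)
c=blob((hsv[...,2]>120)&(hsv[...,1]<50),262,208,22);(u,v),r=cv2.minEnclosingCircle(c);print("collar",u,v,r,ray(t,u,v,.06))
c=blob((hsv[...,2]<60)|((hsv[...,1]>120)&(hsv[...,0]<35)),262,208,17);(u,v),r=cv2.minEnclosingCircle(c);print("cap",u,v,r,ray(t,u,v,.09))
y=(hsv[...,1]>110)&(hsv[...,0]>15)&(hsv[...,0]<35);y[:190]=0;y[228:]=0;y[:,:245]=0;y[:,280:]=0
vs,us=np.nonzero(y);print("stripe",[(u,v) for u,v in zip(us,vs)])
E
```

```text
collar 260.5 208.6724090576172 14.748984336853027 [0.47808091 0.02392695]
cap 261.8333435058594 208.38888549804688 11.419425010681152 [0.47648859 0.02175029]
stripe [(np.int64(262), np.int64(207)), (np.int64(263), np.int64(207)), (np.int64(261), np.int64(208)), (np.int64(262), np.int64(208)), (np.int64(263), np.int64(208)), (np.int64(261), np.int64(209)), (np.int64(262), np.int64(209)), (np.int64(263), np.int64(209)), (np.int64(264), np.int64(209)), (np.int64(261), np.int64(210)), (np.int64(262), np.int64(210)), (np.int64(263), np.int64(210)), (np.int64(264), np.int64(210)), (np.int64(261), np.int64(211)), (np.int64(262), np.int64(211)), (np.int64(263), np.int64(211)), (np.int64(264), np.int64(211)), (np.int64(262), np.int64(212)), (np.int64(263), np.int64(212)), (np.int64(264), np.int64(212)), (np.int64(265), np.int64(212)), (np.int64(262), np.int64(213)), (np.int64(263), np.int64(213)), (np.int64(264), np.int64(213)), (np.int64(265), np.int64(213)), (np.int64(263), np.int64(214)), (np.int64(264), np.int64(214)), (np.int64(265), np.int64(214)), (np.int64(263), np.int64(215)), (np.int64(264), np.int64(215)), (np.int64(265), np.int64(215)), (np.int64(266), np.int64(215)), (np.int64(263), np.int64(216)), (np.int64(264), np.int64(216)), (np.int64(265), np.int64(216)), (np.int64(266), np.int64(216)), (np.int64(264), np.int64(217)), (np.int64(265), np.int64(217)), (np.int64(266), np.int64(217)), (np.int64(264), np.int64(218)), (np.int64(265), np.int64(218)), (np.int64(266), np.int64(218)), (np.int64(265), np.int64(219))]
```

View pics/crop0.png

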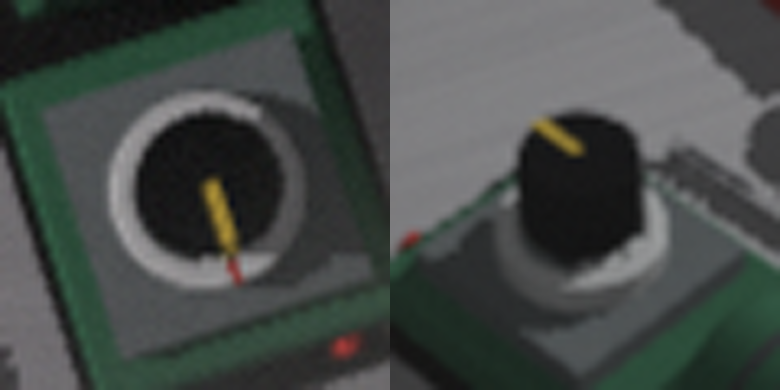

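The crop confirms it: the black ribbed cap stands in the aluminium collar, with its yellow stripe lined up with the red mark. A helper will convert the target into tool-axis shifts.

```bash
cat >> h.py <<'E'
def togo(x,y,z,yaw):
    from bench import get_state
    from scipy.spatial.transform import Rotation as R
    s=get_state();q=s["tcp_rot"];A=R.from_quat(np.r_[q[1:],q[0]])
    T=R.from_euler("z",yaw)*R.from_euler("x",np.pi)
    print("turn",np.round((A.inv()*T).as_rotvec(),3),"shift",np.round(A.inv().apply(np.array([x,y,z])-s["ee_pos"])*1000,1),
     "pos",s["ee_pos"].round(4),"q",np.round(s["joint_pos"],3),"t",s["time_s"],"F",s["wrist_force"].round(1),"M",s["wrist_torque"].round(2),"g",s["gripper_force"],s["opening"])
E
python3 - <<'E'
from h import *
s=dict(np.load("scene0.npz"))
# scene check: stripe inner end = cap top centre; crop px (580,152)
print("scene est",ray(s,216+(580-390)/6.5,154+152/6.5,.096), "pred px",proj(s,[.4768,.0215,.096]))
togo(.4768,.0215,.16,1.98)
E
```

```text
scene est [0.48113692 0.02244507] pred px [244.06428893 176.30618583]
turn [-1.00e-03 -1.00e-03 -1.64e+00] shift [ 456.6 -410.7   85.3] pos [ 0.1832 -0.5181  0.2446] q [-1.365  0.327 -0.193  1.052  0.     1.437] t 0.1 F [-0.4  0.1 -0.5] M [ 0.02  0.03 -0.03] g 0.0 0.08502220867422136
```

```bash
python3 -m creep '[[0,0,-0.18,46,-41,0,85],[0,0,-0.36,92,-82,0,85],[0,0,-0.54,138,-123,0,85],[0,0,-0.72,184,-164,0,85],[0,0,-0.9,230,-205,0,85],[0,0,-1.08,276,-246,0,85],[0,0,-1.26,322,-287,0,85],[0,0,-1.44,368,-328,20,85]]' 60; python3 -c "
from h import *
togo(.4775,.0215,.16,1.98)"
```

```text
time_s: 1.1
ee_pos: [0.4216, -0.0871, 0.2269]
tcp_rot: [0.002, 0.627, 0.779, 0.0]
wrist_force: [0.8, -0.5, 0.1]
opening: 0.0851
gripper_force: 0.0
turn [ 0.003  0.002 -0.194] shift [94.3 77.6 66.9] pos [ 0.4216 -0.0871  0.2269] q [-0.375  0.118 -0.514  0.936 -0.     0.98 ] t 1.1 F [ 0.8 -0.5  0.1] M [-0.04 -0.01 -0.04] g 0.0 0.08509824997499578
```

```bash
python3 -m creep '[[0,0,-0.1,45,38,20,85],[0,0,-0.19,90,75,40,85],[0,0,-0.19,90,75,55,85],[0,0,-0.19,90,75,60,85],[0,0,-0.19,90,75,60,85]]'; python3 - <<'E'
from h import *
togo(.4775,.0215,.078,1.98)
from bench import viewer
a=[viewer.camera(n) for n in("top","scene")]
cv2.imwrite("pics/pre.png",np.hstack([cv2.resize(c["pixels"][y-60:y+60,x-60:x+60,::-1],(390,390),interpolation=cv2.INTER_CUBIC) for c,x,y in((a[0],260,210),(a[1],246,170))]))
E
```

```text
time_s: 1.72
ee_pos: [0.4741, 0.0146, 0.1658]
tcp_rot: [-0.0, 0.553, 0.833, -0.0]
wrist_force: [-0.5, 0.5, -0.1]
opening: 0.0851
gripper_force: 0.0
turn [-0.001 -0.    -0.011] shift [ 5.   5.8 87.8] pos [0.4741 0.0146 0.1658] q [-0.125  0.263 -0.503  0.806 -0.     1.048] t 1.725 F [-0.5  0.5 -0.1] M [ 0.05  0.02 -0.  ] g 0.0 0.08508848585528499
```

View pics/pre.png

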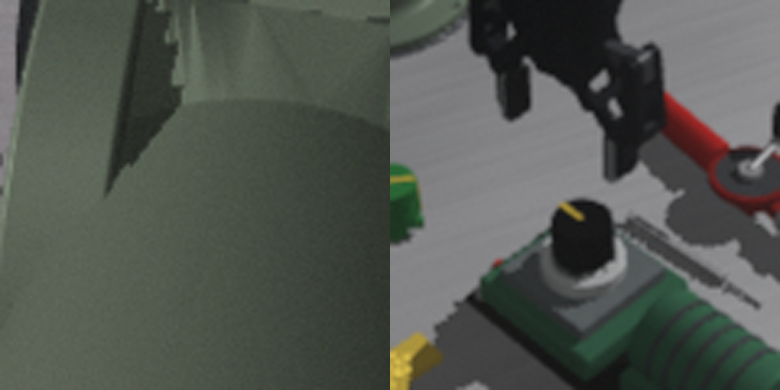

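The fingers straddle the cap in the scene view (cap at about crop (583,235)); the arm blocks the top view. Now I'll centre, descend and close.

```bash
python3 -m creep '[[0,0,0,5,6,0,85],[0,0,0,5,6,30,85],[0,0,0,5,6,60,85],[0,0,0,5,6,75,85],[0,0,0,5,6,86,85],[0,0,0,5,6,87,85],[0,0,0,5,6,87,85]]'; python3 -c "
from h import *
togo(.4775,.0215,.078,1.98)"
```

```text
time_s: 2.7
ee_pos: [0.4787, 0.0219, 0.0795]
tcp_rot: [0.0, 0.553, 0.833, 0.0]
wrist_force: [-0.0, 0.1, 0.4]
opening: 0.0849
gripper_force: 0.0
turn [ 0.001  0.    -0.01 ] shift [ 0.1 -1.3  1.5] pos [0.4787 0.0219 0.0795] q [-0.108  0.386 -0.594  0.59   0.     1.063] t 2.7 F [-0.   0.1  0.4] M [0.04 0.03 0.  ] g 0.0 0.0849306269889701
```

Close gently first to see the centring forces.

```bash
python3 -m creep '[[0,0,0,0,0,1,60],[0,0,0,0,0,1,48],[0,0,0,0,0,1,40],[0,0,0,0,0,1,36],[0,0,0,0,0,1,36],[0,0,0,0,0,1,36],[0,0,0,0,0,1,36],[0,0,0,0,0,1,36]]' 50; python3 -c "
from h import *
togo(.4775,.0215,.078,1.98)"
```

```text
time_s: 3.7
ee_pos: [0.4785, 0.022, 0.0786]
tcp_rot: [0.0, 0.553, 0.833, 0.0]
wrist_force: [-1.1, 0.8, 5.5]
opening: 0.0426
gripper_force: 50.1
turn [ 0.001  0.    -0.01 ] shift [-0.  -1.1  0.6] pos [0.4785 0.022  0.0786] q [-0.108  0.387 -0.595  0.587  0.     1.063] t 3.7 F [-1.1  0.8  5.5] M [0.01 0.29 0.02] g 50.1070268265903 0.04257232162450229
```

Well centred grip. Try counter-clockwise (tool −z) by 0.3 rad, watching torque.

```bash
python3 -m creep '[[0,0,-0.06,0,0,0,36],[0,0,-0.12,0,0,0,36],[0,0,-0.18,0,0,0,36],[0,0,-0.24,0,0,0,36],[0,0,-0.3,0,0,0,36],[0,0,-0.34,0,0,0,36],[0,0,-0.34,0,0,0,36]]'; python3 - <<'E'
from h import *
togo(.4785,.022,.0785,1.97)
from bench import viewer
a=[viewer.camera(n) for n in("top","scene")]
cv2.imwrite("pics/turn1.png",cv2.resize(a[1]["pixels"][135:225,196:296,::-1],(600,540),interpolation=cv2.INTER_CUBIC))
E
```

```text
time_s: 4.58
ee_pos: [0.479, 0.0219, 0.0786]
tcp_rot: [0.001, 0.404, 0.915, 0.0]
wrist_force: [0.2, 0.5, 5.0]
opening: 0.0425
gripper_force: 50.3
turn [0.001 0.001 0.339] shift [ 0.4 -0.3  0.1] pos [0.479  0.0219 0.0786] q [-0.108  0.387 -0.595  0.587 -0.     0.724] t 4.575 F [0.2 0.5 5. ] M [-0.04 -0.02  0.04] g 50.288359662517905 0.04246628335838485
```

View pics/turn1.png

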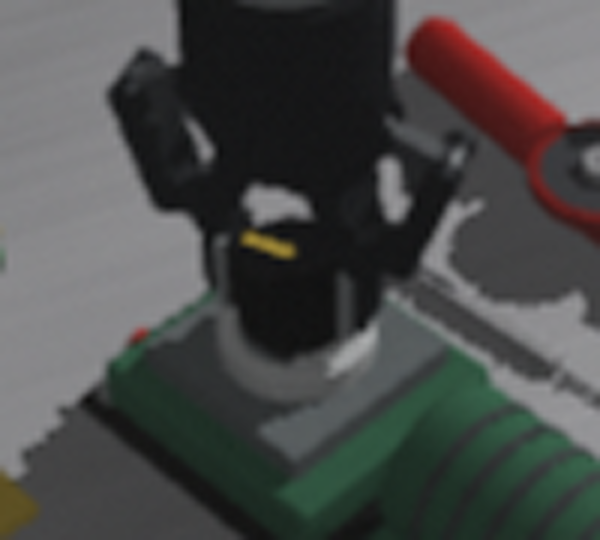

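The torque is only 0.04 N·m and the stripe (about (268,245)) has turned with the fingers, so nothing jams and this is the right direction. Continue to a total of 1.35 rad.

```bash
python3 -m creep '[[0,0,-0.15,0,0,0,36],[0,0,-0.3,0,0,0,36],[0,0,-0.45,0,0,0,36],[0,0,-0.6,0,0,0,36],[0,0,-0.75,0,0,0,36],[0,0,-0.9,0,0,0,36],[0,0,-1.01,0,0,0,36],[0,0,-1.01,0,0,0,36]]'; python3 - <<'E'
from h import *
togo(.4785,.022,.0785,1.97)
from bench import viewer
c=viewer.camera("scene")
cv2.imwrite("pics/turn2.png",cv2.resize(c["pixels"][135:225,196:296,::-1],(600,540),interpolation=cv2.INTER_CUBIC))
E
```

```text
time_s: 5.68
ee_pos: [0.4789, 0.0221, 0.0786]
tcp_rot: [0.001, -0.089, 0.996, 0.0]
wrist_force: [-0.1, 0.6, 5.9]
opening: 0.0429
gripper_force: 50.3
turn [1.00e-03 1.00e-03 1.35e+00] shift [0.4 0.  0.1] pos [0.4789 0.0221 0.0786] q [-0.108  0.387 -0.595  0.587  0.    -0.287] t 5.675 F [-0.1  0.6  5.9] M [ 0.15 -0.    0.05] g 50.3095930069685 0.04285836852363332
```

View pics/turn2.png

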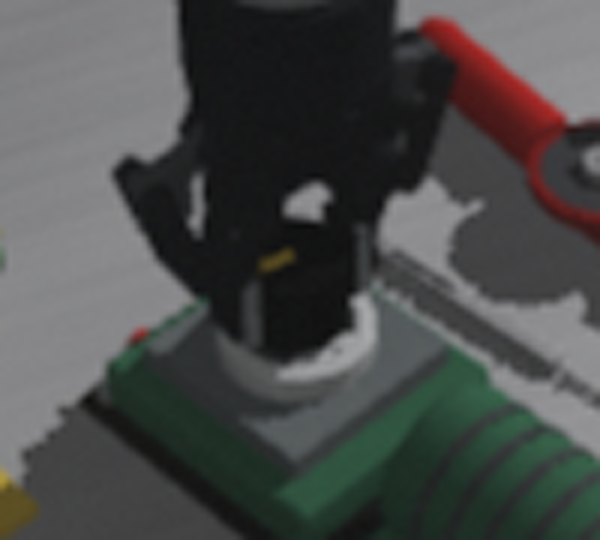

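The stripe now points toward about (262,268), roughly 1.34 rad from its start, so the cap turned along and is loose. Lift slowly, then check the force.

```bash
python3 -m creep '[[0,0,0,0,0,-2,36],[0,0,0,0,0,-4,36],[0,0,0,0,0,-7,36],[0,0,0,0,0,-10,36],[0,0,0,0,0,-14,36],[0,0,0,0,0,-18,36],[0,0,0,0,0,-18,36]]'; python3 -c "
from h import *
togo(.4785,.022,.1585,.62)"
```

```text
time_s: 6.6
ee_pos: [0.4783, 0.0218, 0.0964]
tcp_rot: [0.0, -0.089, 0.996, -0.0]
wrist_force: [0.9, 0.8, -0.3]
opening: 0.0428
gripper_force: 51.0
turn [0.0e+00 1.0e-03 2.7e+00] shift [ -0.3   0.2 -62.1] pos [0.4783 0.0218 0.0964] q [-0.109  0.36  -0.578  0.632 -0.    -0.287] t 6.6 F [ 0.9  0.8 -0.3] M [ 0.05 -0.02  0.02] g 50.99977646023035 0.042759146982631425
```

```bash
python3 -m creep '[[0,0,0,0,0,-10,36],[0,0,0,0,0,-22,36],[0,0,0,0,0,-36,36],[0,0,0,0,0,-50,36],[0,0,0,0,0,-60,36],[0,0,0,0,0,-66,36],[0,0,0,0,0,-67,36],[0,0,0,0,0,-67,36]]'; python3 -m creep '[[0,0,0,0,0,0,36],[0,0,0,0,0,0,36],[0,0,0,0,0,0,36]]'; python3 - <<'E'
from h import *
togo(.4785,.022,.1635,.62)
from bench import viewer
c=viewer.camera("scene")
cv2.imwrite("pics/up.png",cv2.resize(c["pixels"][80:320,110:350,::-1],(600,600),interpolation=cv2.INTER_CUBIC))
E
```

```text
time_s: 7.6
ee_pos: [0.4779, 0.022, 0.1627]
tcp_rot: [-0.0, -0.089, 0.996, 0.0]
wrist_force: [-0.4, 0.0, -1.5]
opening: 0.0429
gripper_force: 51.0
time_s: 7.98
ee_pos: [0.4781, 0.022, 0.1628]
tcp_rot: [-0.0, -0.089, 0.996, 0.0]
wrist_force: [0.6, -0.3, -1.2]
opening: 0.0426
gripper_force: 51.0
turn [-0.  -0.   2.7] shift [-0.4 -0.  -0.7] pos [0.4781 0.022  0.1628] q [-0.108  0.273 -0.497  0.8    0.    -0.287] t 7.975 F [ 0.6 -0.3 -1.2] M [-0.02 -0.04  0.01] g 51.02406154386699 0.042647416402268934
```

View pics/up.png

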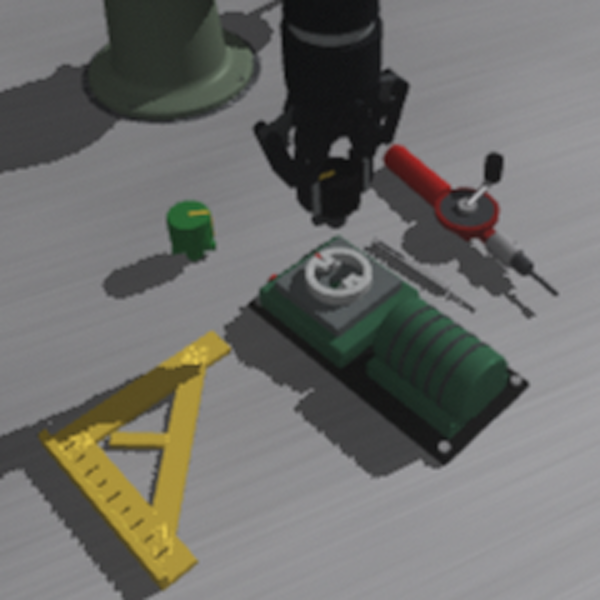

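The cap is held upright at about (335,195), 84 mm above its seat. The collar at (338,275) is empty and the bystanders have not moved. Handing in.

```bash
python3 -c "
from bench import workorder
print(workorder.close_job())"
```

```text
the job is handed in; nothing more can be done
None
```

The black cap came loose counter-clockwise, seen from above, at the first try (about 1.35 rad), and the job is handed in with the cap held upright and still about 84 mm above its seat, nothing else on the bench disturbed.

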